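# Stand the machinist's level on the guide rail

## Task

The machinist's level has been left lying on its side on the bench. Stand it upright, vial edge up, on its sole along the narrow steel guide rail: centred across the rail, in line with it and about midway along it, set down gently and left standing by itself. The V-rest beside it is there to prop the level at a slant while you change your grip; do not disturb the oil tin, the spanner or the jar.

Things in the scene. Friction and masses are not known exactly. Their poses are not given: they have to be found in the camera images.
- level: Dark steel level, 160 mm long, 40 high when upright, 20 thick, 0.45 kg: bright ground sole on one 160x20 edge, green vial (62 mm) in the middle of the other long edge, standing out 2 mm, green window in each side. Starts lying on a 160x40 side. Origin: centre of that side; x along its length, y from sole (-20 mm) to vial edge (+20 mm), z its thickness (0 to 20 mm). Upright, y is up.
- level_sole (a point): Centre of the level's sole face; same axes as the level.
- vrest: Fixed V-rest: plate 170x90x10 mm with two V saddles of angle iron, each 30 mm long, centred 55 mm either side of the middle; the 80 mm between them is open above the plate. Origin: centre of the underside; x along the V, z up. V faces rise at 45 degrees to +y and -y, 36 mm up the slope, tops 75 mm above the bench. The level, laid along x, leans on one face with its sole on the other.
- vrest_bottom (a point): Bottom line of the V at its middle, 50 mm above the bench; axes as the V-rest.
- rail: Fixed linear guide rail: aluminium beam 260 x 60 x 50 mm high with a steel rail 240 mm long, 15 mm wide and 15 mm high along the middle of its top. Origin: centre of the beam's underside; x runs along the rail, z up.
- rail_top (a point): Middle of the rail's top face, 65 mm above the bench; axes as the rail.
- oil_tin: Bystander: blue oil tin 55 x 85 x 125 mm with an 18 mm high yellow cap, origin at the centre of its underside, z up.
- spanner: Bystander: spanner lying flat on the bench, about 200 mm long along its x.
- bolt_jar: Bystander: grey jar with black lid, 56 mm across and 70 mm high, origin at the centre of its underside, z up.
Not all that is in view belongs to the job. Of the things like the level, leave any that is purple; of the rest the smaller one is meant.

How it is judged:
By the outcome, as a careful person would: the job done as asked, in the order asked, and still so for the second after the job is handed in, with the robot touching nothing.
It also fails if it takes over 54 s, if anything falls off the work surface, if the arm or the gripper's body presses on something with over 40 N, if the wrist force passes 120 N, or if a joint passes its speed limit or range.

## Robot

A 7-joint arm with a two-finger parallel gripper is mounted at the origin on the work surface. World frame = base frame: x ahead of the robot, y to its left, z up, the work surface at z = 0. Lengths are in m, angles in rad, forces in N, time in s.
With the tool pointing down it reaches from about 0.4 to 0.85 m from the base axis. Payload 10.4 kg.
Tool frame: the origin (TCP) lies midway between the tips of the shut fingers; the grasp point (between the pads) lies 19 mm behind it; z points along the fingers, y is the line along which they close (so a half turn about z gives the same grasp; the last joint's range is limited). The gripper opens to 87 mm and grips with 3 to 60 N. Pads are 19 mm wide; open, the fingers measure 117 mm over their backs; the gripper's body (75 mm by 190 mm) begins 51 mm behind the grasp point.
Start: joints at [-1.264, 0.332, -0.065, 1.46, 0.022, 1.35, -0.088], TCP at [0.202, 0.591, 0.223] pointing down, gripper open.
Joint ranges: [-2.6, 2.6], [-0.5, 2.12], [-1.47, 1.34], [0.16, 2.42], [-1.27, 4.41], [0.06, 2.06], [-2.6, 2.6]. Speed limits (rad/s): [2.22, 2.22, 2.79, 2.79, 3.14, 3.14, 3.14].

## Interface

Orientations are given as a unit quaternion [x, y, z, w].
In Python, from bench import r gives the robot as it stands.
- The arm moves only by the tool arm_command, never from a script. Its argument "moves" is one flat list of numbers, 4 for each row, row after row: the shift along the tool's x, y, z in cm, then the turn about the tool's z in degrees. A call has 1 to 12 rows; each row shifts and turns the commanded pose from where the row before left it, along the tool's axes as they then stand; what a row does not reach is not made up. A row lasts 1/12 s, in which the tool goes at most 41.7 mm and 7.16 degrees, less where a joint would pass 70% of its speed; a pose out of reach is approached as far as the arm can. A call with a gripper value outside its range is refused whole. "fingers" is the opening in per cent of the stroke, from 0 (shut) to 100 (fully open), set as the call begins (left out, the last holds). The fingers move at their own pace and stop on an object; "squeeze" is the grip in N (left out, the last holds). Time passes only in rows, so rows that do not move let the fingers close. It gives the time, the measured TCP pose, the force, the opening and the grip force at its end, in the units of the state.
- r.read_state(): the state, without advancing time (a new reading comes with each control period).
- r.camera(name): name is "side" or "top" or "wrist"; returns the picture (420x560x3 uint8, red, green, blue); there is no depth.
- r.camera_info(name): a dict with "fx", "fy", "cx", "cy" (pixels), "k1" (the pictures are not rectified: a ray, as slopes to the right and down, at radius r is drawn at 1 + k1 r^2 times it, then the intrinsics apply), "origin" and "attitude" of the camera in the world. Camera axes: x right, y up, looking along -z (the intrinsics and any distortion apply to the point x, -y, -z); pixel columns grow to the right and rows downward; lengths in m; the calibration is good to about 2 mm. A picture is of the moment at which its call begins: read the wrist's pose just before it. camera_info takes no time and is no camera call; for the wrist camera it gives the pose at the moment of the call.
- r.close_job(): hands the job in; it is judged then, once.
The state is a dict: "time": time; "joint_positions": joint angles; "joint_vel": joint speeds; "joint_torque": joint torques, N m; "ee_pos": TCP position; "eef_rot": TCP orientation; "ft_force": force on the tool from outside, world axes, zero at the start; "torque": the same for the moment, N m; "width": finger opening in m; "grip_force": force on a finger pad.
Only numpy, scipy, OpenCV 4.12 (cv2) and the standard library are available. Lean on these libraries where they do the work, as an engineer would, in place of code of your own. Each camera call takes 0.05 s, during which the arm holds its last target. There are 200 camera calls.

## Working session

There is one attempt and no reset: what is moved stays moved. The work goes in short steps, Python scripts to look and compute and a tool call to move; the robot and the scene stay as the last step left them, time stands still between calls to the robot, and variables do not carry over. Pictures are saved under pics/ and viewed, at most 10 in all, crops included, and the job is handed in when it is done.

Besides the shell and the picture viewer there is one more tool, called as name(argument=value, ...) on one line, values as JSON. arm_command: Moves the arm, as the interface text tells. Its arguments: {"type":"object","properties":{"moves":{"type":"array"},"fingers":{"type":"number"},"squeeze":{"type":"number"}},"required":["moves"]}

```bash
mkdir -p pics; ls; cat > h.py <<'E'
import numpy as np, cv2
from scipy.spatial.transform import Rotation as R
from bench import r
def save(cam,fn):
    im=r.camera(cam); cv2.imwrite('pics/'+fn,im[:,:,::-1]); return im
def att(i):
    a=np.array(i['attitude'],float); return R.from_quat(a).as_matrix() if a.size==4 else a.reshape(3,3)
def ray(i,uv):
    d=np.array([i['k1'],0,0,0,0.]) ; K=np.array([[i['fx'],0,i['cx']],[0,i['fy'],i['cy']],[0,0,1.]])
    p=cv2.undistortPoints(np.array([[uv]],float),K,d)[0,0]
    return att(i)@np.array([p[0],-p[1],-1.])
def at(i,uv,z):
    d=ray(i,uv);o=np.array(i['origin']);return o+d*(z-o[2])/d[2]
def proj(i,P):
    c=att(i).T@(np.array(P)-i['origin']);x,y=c[0]/-c[2],-c[1]/-c[2];s=1+i['k1']*(x*x+y*y)
    return i['cx']+i['fx']*x*s,i['cy']+i['fy']*y*s
E
python3 - <<'E'
from h import *
for n in('top','side','wrist'): print(n,r.camera_info(n))
a=save('top','top0.png');b=save('side','side0.png')
print(r.read_state())
E
```

```text
pics
top {'fx': 420.2153561121699, 'fy': 420.2153561121699, 'cx': 284.0983393254808, 'cy': 208.21215954166397, 'k1': -0.10986156956941662, 'origin': array([0.44765906, 0.05422435, 1.26731373]), 'attitude': array([ 0.03824182, -0.03332151, -0.70305227,  0.70932697])}
side {'fx': 440.5993186822343, 'fy': 440.5993186822343, 'cx': 275.7310934456331, 'cy': 208.61193955408, 'k1': 0.011905548539031155, 'origin': array([ 0.04611072, -0.7445098 ,  0.67931094]), 'attitude': array([ 0.46189192, -0.13239996, -0.26413018,  0.83627828])}
wrist {'fx': 352.17899928377017, 'fy': 352.17899928377017, 'cx': 279.22720050064106, 'cy': 210.0411643236403, 'k1': -0.03805060886144188, 'origin': array([0.12731801, 0.61712408, 0.38408822]), 'attitude': array([-0.11994668, -0.08424691,  0.5747918 ,  0.80506499])}
{'time': 0.1, 'joint_positions': array([-1.26361755,  0.33281674, -0.06470631,  1.460846  ,  0.02162012,
        1.34986809, -0.08849675]), 'joint_vel': array([ 1.84034067e-04, -1.50996922e-03, -5.41437435e-04, -1.34403726e-03,
       -2.42405847e-05,  5.98373700e-04, -4.63166652e-04]), 'joint_torque': array([ 1.42610814e-03, -6.24541640e+01,  2.44032266e-02, -3.90720892e+01,
       -6.13883394e-02,  3.65154399e-02,  6.53627058e-05]), 'ee_pos': array([0.202294  , 0.59100631, 0.22183388]), 'eef_rot': array([ 1.64127106e-01,  9.86439003e-01, -6.17445096e-04, -6.63751488e-05]), 'ft_force': array([ 0.36025892, -0.61019489, -0.94198869]), 'torque': array([ 0.01184062, -0.00074814, -0.07453674]), 'grip_force': 0.0, 'width': 0.08681825032303168}
```

View pics/top0.png

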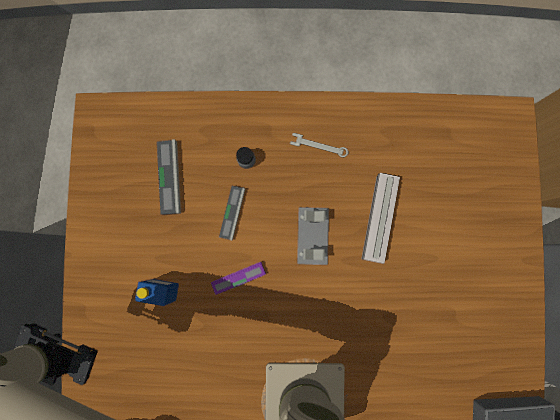

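View pics/side0.png

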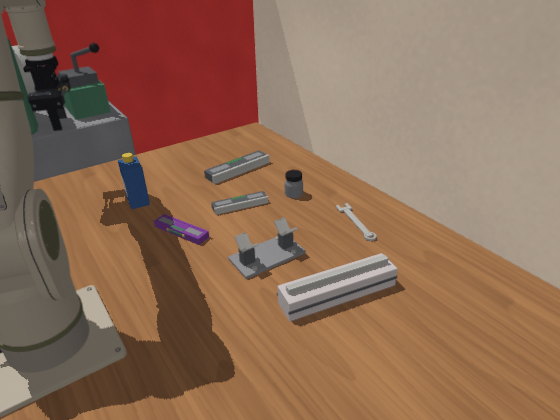

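Things that could be taken for the level, in the top view: the large grey one (170,178), the small grey one (232,213) and the purple one (240,277). I choose the small grey at (232,213). The next crop checks that choice and also covers the V-rest and rail.

```bash
python3 - <<'E'
import cv2
im=cv2.imread('pics/top0.png')[165:275,205:415]
cv2.imwrite('pics/crop0.png',cv2.resize(im,None,fx=3.8,fy=3.8,interpolation=cv2.INTER_CUBIC))
E
```

```text
(no output)
```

View pics/crop0.png

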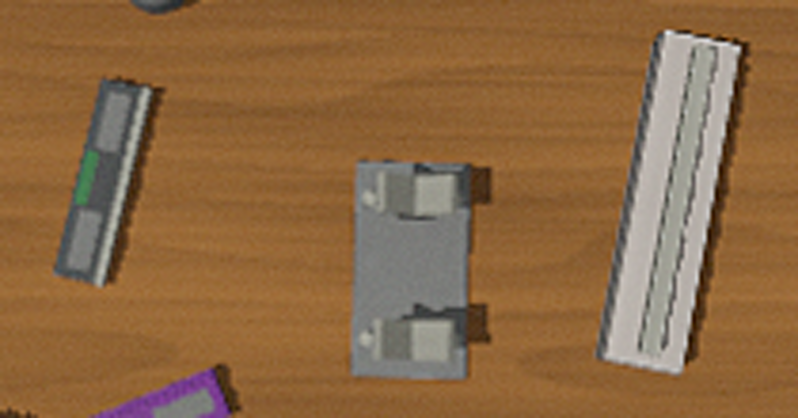

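The crop confirms the choice: a small grey level with its vial on the left (+y) and its sole on the right (−y). The level's ends are near crop pixels (125,83) and (75,278), the V-rest plate has corners (358,160) to (467,378), and the rail strip runs (705,47) to (653,354).

```bash
python3 - <<'E'
from h import *
i=r.camera_info('top')
f=lambda p,z:at(i,(205+(p[0]+.5)/3.8-.5,165+(p[1]+.5)/3.8-.5),z)[:2]
def rep(n,ps,z):
    q=np.array([f(p,z) for p in ps]);print(n,q.round(4).tolist(),'c',q.mean(0).round(4));return q
L=rep('level',[(103,80),(143,86),(94,283),(55,272)],.02)
e=(L[0]+L[1]-L[2]-L[3])/2;print(np.linalg.norm(e),np.degrees(np.arctan2(e[1],e[0])),np.linalg.norm(L[0]-L[1]))
V=rep('v',[(358,160),(471,165),(467,378),(352,375)],.01)
e=(V[0]+V[1]-V[2]-V[3])/2;print(np.linalg.norm(e),np.degrees(np.arctan2(e[1],e[0])),np.linalg.norm(V[0]-V[1]))
A=rep('rail',[(694,46),(717,48),(664,356),(641,352)],.065)
e=(A[0]+A[1]-A[2]-A[3])/2;print(np.linalg.norm(e),np.degrees(np.arctan2(e[1],e[0])),np.linalg.norm(A[0]-A[1]))
s=r.read_state();M=R.from_quat(s['eef_rot']).as_matrix();print(M.round(3))
E
```

```text
level [[0.6411, 0.2217], [0.6365, 0.1898], [0.4807, 0.2253], [0.4889, 0.2561]] c [0.5618 0.2232]
0.15793211214840347 -12.794135125278444 0.03219413865438327
v [[0.5802, 0.0193], [0.577, -0.0703], [0.4094, -0.0671], [0.411, 0.0229]] c [ 0.4944 -0.0238]
0.16844172977671776 -1.1532644880629652 0.08959386824005976
rail [[0.6646, -0.2367], [0.6632, -0.2545], [0.4282, -0.2104], [0.4311, -0.193]] c [ 0.5468 -0.2237]
0.23832997701879327 -10.613301765718598 0.017894371025036764
[[-0.946  0.324 -0.   ]
 [ 0.324  0.946 -0.001]
 [-0.    -0.001 -1.   ]]
```

```bash
cat >> h.py <<'E'
def go(x,y,z,yaw,rows=None):
    """shift (cm, current tool axes) and turn (deg) to TCP target; yaw = direction of tool -x, mod 180"""
    s=r.read_state();M=R.from_quat(s['eef_rot']).as_matrix()
    d=M.T@(np.array([x,y,z])-s['ee_pos'])*100
    cur=np.degrees(np.arctan2(-M[1,0],-M[0,0]));t=-((yaw-cur+90)%180-90)
    n=int(max(np.ceil(np.linalg.norm(d)/4.1),np.ceil(abs(t)/7),1)) if rows is None else rows
    print('t %.2f pos'%s['time'],s['ee_pos'].round(4),'yaw %.2f'%cur,'w %.4f'%s['width'],'F',np.round(s['ft_force'],1))
    print('total shift cm',d.round(2),'turn deg %.2f'%t,'rows',n,'per row',(d/n).round(3))
E
python3 -c "
from h import *
go(.561,.219,.20,-12.8)"
```

```text
t 0.10 pos [0.2023 0.591  0.2218] yaw -18.89 w 0.0868 F [ 0.4 -0.6 -0.9]
total shift cm [-45.98 -23.58   2.22] turn deg -6.09 rows 13 per row [-3.537 -1.814  0.17 ]
```

arm_command(moves=[-3.5,-1.8,0.2,0,-3.5,-1.8,0.2,0,-3.5,-1.8,0.2,0,-3.5,-1.8,0.2,0,-3.5,-1.8,0.2,0,-3.5,-1.8,0.2,0,-3.5,-1.8,0.2,0,-3.5,-1.8,0.2,0,-3.5,-1.8,0.2,0,-3.5,-1.8,0.2,0,-3.5,-1.8,0.2,0,-3.5,-1.8,0,0], fingers=100)

```text
time: 1.1
ee_pos: [0.5305, 0.2492, 0.1999]
eef_rot: [0.164, 0.986, -0.0, -0.0]
ft_force: [0.8, 0.6, 0.2]
width: 0.0867
grip_force: 0.0
```

arm_command(moves=[-3.5,-1.8,0,0,0,0,0,-6.1,0,0,0,0,0,0,0,0])

```text
time: 1.43
ee_pos: [0.5568, 0.2227, 0.2001]
eef_rot: [0.113, 0.994, 0.0, -0.0]
ft_force: [0.8, -0.3, -0.1]
width: 0.0869
grip_force: 0.0
```

```bash
python3 - <<'E'
from h import *
go(.561,.219,.20,-12.8)
print(r.camera_info('wrist'))
save('wrist','w1.png')
E
```

```text
t 1.43 pos [0.5568 0.2227 0.2001] yaw -12.94 w 0.0869 F [ 0.8 -0.3 -0.1]
total shift cm [-0.49 -0.27  0.01] turn deg -0.14 rows 1 per row [-0.494 -0.271  0.008]
{'fx': 352.17899928377017, 'fy': 352.17899928377017, 'cx': 279.22720050064106, 'cy': 210.0411643236403, 'k1': -0.03805060886144188, 'origin': array([0.47961916, 0.24073812, 0.36247593]), 'attitude': array([-0.11455122, -0.09049338,  0.61582815,  0.77423811])}
```

View pics/w1.png

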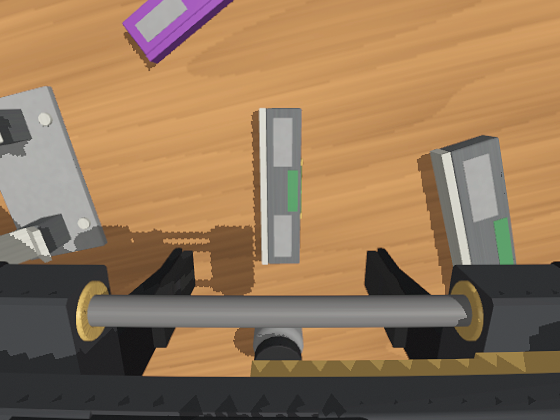

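The wrist view shows the level with corners (260,108), (301,108), (299,264) and (260,264), the sole strip on the left. The level is well centred between the fingers.

```bash
python3 - <<'E'
from h import *
i=r.camera_info('wrist')
q=np.array([at(i,p,.02)[:2] for p in [(260,108),(300.5,108),(299.5,264),(260,264)]])
print(q.round(4),q.mean(0));a=(q[3]+q[2]-q[0]-q[1])/2;print(np.linalg.norm(a),np.degrees(np.arctan2(a[1],a[0])),np.linalg.norm(q[0]-q[1]))
p=q.mean(0)
go(p[0],p[1],.005,np.degrees(np.arctan2(a[1],a[0])))
E
```

```text
[[0.4785 0.2229]
 [0.487  0.2599]
 [0.6433 0.2256]
 [0.6339 0.1846]] [0.56066657 0.22322484]
0.16001461531314684 -13.100934151733657 0.03796125103390461
t 1.48 pos [0.5564 0.2236 0.2002] yaw -12.89 w 0.0873 F [-0.6  0.1  0.3]
total shift cm [-0.44  0.06 19.52] turn deg 0.21 rows 5 per row [-0.089  0.012  3.904]
```

arm_command(moves=[-0.4,0,3.5,0,0,0,4,0,0,0,4,0,0,0,4,0,0,0,2.5,0,0,0,1.4,0,0,0,0,0,0,0,0,0])

```text
time: 2.15
ee_pos: [0.5601, 0.2228, 0.0064]
eef_rot: [0.111, 0.994, -0.0, -0.001]
ft_force: [0.6, -0.4, 1.0]
width: 0.0872
grip_force: 0.0
```

arm_command(moves=[0,0,0,0,0,0,0,0,0,0,0,0,0,0,0,0,0,0,0,0,0,0,0,0,0,0,0,0,0,0,0,0], fingers=0, squeeze=25)

```text
time: 2.82
ee_pos: [0.561, 0.2217, 0.0066]
eef_rot: [0.111, 0.994, 0.0, 0.0]
ft_force: [1.5, 2.9, -0.2]
width: 0.0421
grip_force: 0.7
```

```bash
python3 -c "
from h import *
go(.4946,-.0128,.15,-1.15)"
```

```text
t 2.82 pos [0.561  0.2217 0.0066] yaw -12.80 w 0.0421 F [ 1.5  2.9 -0.2]
total shift cm [  1.28 -24.34 -14.34] turn deg -11.65 rows 7 per row [ 0.183 -3.477 -2.049]
```

arm_command(moves=[0,0,0,0,0,0,0,0,0,0,-1,0,0,0,-2,0,0,0,-3,0,0,0,-3,0,0,0,-3,0,0,0,-2.5,0])

```text
time: 3.48
ee_pos: [0.5609, 0.2214, 0.154]
eef_rot: [0.112, 0.994, 0.0, 0.0]
ft_force: [1.5, -0.2, -3.6]
width: 0.0398
grip_force: 25.0
```

arm_command(moves=[0.2,-2,0,0,0.2,-3,0,0,0.2,-3.5,0,0,0.2,-3.5,0,0,0.2,-3.5,0,0,0.2,-3.5,0,0,0.1,-3,0,0,0,-2.3,0,0,0,0,0,-4,0,0,0,-4,0,0,0,-3.6,0,0,0,0])

```text
time: 4.48
ee_pos: [0.494, -0.0127, 0.1517]
eef_rot: [0.009, 1.0, 0.0, -0.0]
ft_force: [-0.2, 0.0, -4.0]
width: 0.0396
grip_force: 25.0
```

```bash
python3 - <<'E'
from h import *
go(.4945,-.0138,.1,-1.15)
for k in (0,): print(r.camera_info('wrist'))
save('wrist','w2.png')
E
```

```text
t 4.48 pos [ 0.494  -0.0127  0.1517] yaw -1.05 w 0.0396 F [-0.2  0.  -4. ]
total shift cm [-0.06 -0.11  5.17] turn deg 0.10 rows 2 per row [-0.028 -0.056  2.585]
{'fx': 352.17899928377017, 'fy': 352.17899928377017, 'cx': 279.22720050064106, 'cy': 210.0411643236403, 'k1': -0.03805060886144188, 'origin': array([ 0.41477284, -0.01109466,  0.31409466]), 'attitude': array([-0.10458645, -0.10204353,  0.69261736,  0.70634976])}
```

View pics/w2.png

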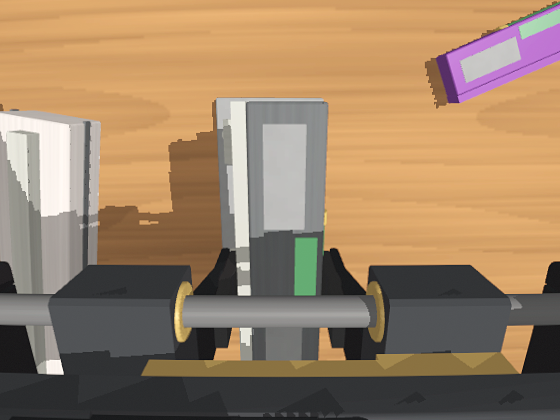

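The view shows the level held level above the V-rest. The plate's near edge spans (214,99) to (327,99) and the level's top face spans (231,101) to (327,101).

```bash
python3 - <<'E'
from h import *
i=r.camera_info('wrist')
print([at(i,p,.01).round(4) for p in [(214,98.5),(327.5,98.5)]])
print([at(i,p,.165).round(4) for p in [(232,101),(327,102)]])
E
```

```text
[array([ 0.4091, -0.0647,  0.01  ]), array([0.4113, 0.0291, 0.01  ])]
[array([ 0.4132, -0.0299,  0.165 ]), array([0.4145, 0.0086, 0.165 ])]
```

arm_command(moves=[0,0,2,0,0,0,2,0,0,0,1.5,0,0,0,0.8,0,0,0,0,0])

```text
time: 4.95
ee_pos: [0.4932, -0.0124, 0.087]
eef_rot: [0.011, 1.0, -0.0, -0.002]
ft_force: [-0.5, -1.0, -3.5]
width: 0.0399
grip_force: 25.0
```

arm_command(moves=[0,0,0.1,0,0,0,0.1,0,0,0,0.1,0,0,0,0.1,0,0,0,0,0], squeeze=6)

```text
time: 5.37
ee_pos: [0.4947, -0.0123, 0.0848]
eef_rot: [0.011, 1.0, 0.0, 0.0]
ft_force: [0.1, -0.4, -4.7]
width: 0.0397
grip_force: 6.0
```

arm_command(moves=[0,0,0.1,0,0,0,0.1,0,0,0,0.1,0,0,0,0.1,0,0,0,0,0], squeeze=3)

```text
time: 5.78
ee_pos: [0.4947, -0.0127, 0.0807]
eef_rot: [0.011, 1.0, -0.0, 0.0]
ft_force: [-1.9, -1.1, -0.0]
width: 0.0406
grip_force: 3.0
```

arm_command(moves=[0,0,0.1,0,0,0,0.1,0,0,0,0,0])

```text
time: 6.03
ee_pos: [0.4948, -0.0129, 0.0786]
eef_rot: [0.011, 1.0, -0.0, 0.0]
ft_force: [-0.2, -3.2, 1.0]
width: 0.0412
grip_force: 3.0
```

arm_command(moves=[0,0,0,0,0,0,0,0,0,0,0,0,0,0,0,0], fingers=52)

```text
time: 6.37
ee_pos: [0.4944, -0.0122, 0.0784]
eef_rot: [0.01, 1.0, 0.0, -0.0]
ft_force: [0.3, -2.2, -0.7]
width: 0.0449
grip_force: 0.9
```

arm_command(moves=[0,0,0,0,0,0,0,0,0,0,0,0,0,0,0,0], fingers=75)

```text
time: 6.7
ee_pos: [0.4947, -0.012, 0.0786]
eef_rot: [0.01, 1.0, 0.0, 0.0]
ft_force: [0.4, -0.1, 0.2]
width: 0.062
grip_force: 0.0
```

arm_command(moves=[0,0,-0.5,0,0,0,-3,0,0,0,-4,0,0,0,-4,0,0,0,0,0], fingers=100)

```text
time: 7.12
ee_pos: [0.498, -0.0123, 0.2015]
eef_rot: [0.011, 1.0, 0.001, 0.005]
ft_force: [1.4, 0.0, -0.1]
width: 0.0852
grip_force: 0.0
```

```bash
python3 - <<'E'
from h import *
go(.4944,-.0222,.1,-1.15)
i=r.camera_info('wrist');print(i['origin'],i['attitude'])
a=save('wrist','w3.png');b=save('side','s3.png')[200:290,200:320]
b=cv2.resize(b,(560,420),interpolation=cv2.INTER_CUBIC)
c=np.hstack([a[:,80:480],b]);cv2.imwrite('pics/c3.png',cv2.resize(c,(800,350))[:,:,::-1])
E
```

```text
t 7.12 pos [ 0.498  -0.0123  0.2015] yaw -1.22 w 0.0852 F [ 1.4  0.  -0.1]
total shift cm [ 0.45 -1.02 10.14] turn deg -0.07 rows 3 per row [ 0.149 -0.34   3.38 ]
[ 0.41695024 -0.01079447  0.36293088] [-0.10797564 -0.10656716  0.69092179  0.70683222]
```

View pics/c3.png

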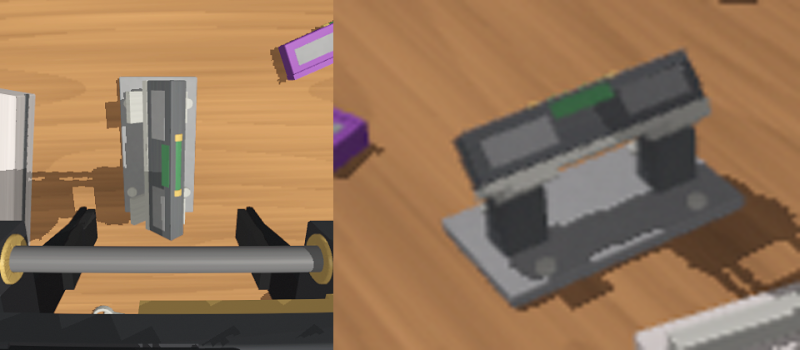

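```bash
python3 - <<'E'
from h import *
i=r.camera_info('wrist');s=800/960
f=lambda u,v,z:at(i,(u/s+80,v/s),z).round(4)[:2]
print('left',f(148,81,.0641),'ridge near',f(169,81,.0924),'right near',f(186,81,.0783),'ridge far',f(170,240,.0924),'right far',f(184,236,.0783))
E
```

```text
left [ 0.4112 -0.0276] ridge near [ 0.4121 -0.0078] right near [0.4122 0.0078] ridge far [ 0.566  -0.0097] right far [0.5696 0.0053]
```

The level leans in the V as intended: sole on the −y face, vial edge up towards +y, ridge at (169,81) to (170,240) in the left panel. Next I straddle it with the fingers and roll it upright by moving the +y finger left and up.

```bash
python3 -c "
from h import *
go(.490,-.015,.060,-1.15)"
```

```text
t 7.22 pos [ 0.4955 -0.0122  0.1955] yaw -1.19 w 0.0861 F [ 0.  -0.8 -0.6]
total shift cm [ 0.6  -0.31 13.55] turn deg -0.04 rows 4 per row [ 0.15  -0.078  3.388]
```

arm_command(moves=[0.3,-0.3,3,0,0.2,0,3,0,0,0,1,0,0,0,0,0,0,0,2,0,0,0,2,0,0,0,1.5,0,0,0,1,0,0,0,0,0], fingers=62, squeeze=10)

```text
time: 7.97
ee_pos: [0.4888, -0.0152, 0.0576]
eef_rot: [0.01, 1.0, -0.0, -0.001]
ft_force: [-0.1, -0.3, -0.3]
width: 0.0543
grip_force: 0.0
```

arm_command(moves=[0,0,0,0,0,0,0,0], fingers=56)

```text
time: 8.13
ee_pos: [0.4903, -0.0152, 0.0597]
eef_rot: [0.01, 1.0, 0.0, 0.001]
ft_force: [-0.0, -0.6, 0.8]
width: 0.0506
grip_force: 0.0
```

arm_command(moves=[0,-0.2,0,0,0,-0.1,0,0,0,0,0,0])

```text
time: 8.38
ee_pos: [0.4901, -0.0178, 0.0594]
eef_rot: [0.01, 1.0, 0.001, 0.001]
ft_force: [1.2, 2.5, 1.6]
width: 0.049
grip_force: 1.1
```

arm_command(moves=[0,-0.1,0,0,0,-0.1,-0.1,0,0,0,0,0])

```text
time: 8.63
ee_pos: [0.4901, -0.0184, 0.0602]
eef_rot: [0.01, 1.0, 0.001, 0.001]
ft_force: [0.4, 7.8, 1.1]
width: 0.0489
grip_force: 4.1
```

arm_command(moves=[0,0,-0.2,0,0,-0.1,-0.2,0,0,0,-0.2,0,0,-0.1,-0.1,0,0,0,0,0])

```text
time: 9.05
ee_pos: [0.4898, -0.0215, 0.0671]
eef_rot: [0.01, 1.0, 0.001, 0.001]
ft_force: [2.7, 6.1, 0.5]
width: 0.0487
grip_force: 2.9
```

```bash
python3 - <<'E'
from h import *
go(.49,-.0224,.09,-1.15)
a=save('wrist','w4.png');b=save('side','s4.png')[190:290,190:320]
b=cv2.resize(b,(546,420),interpolation=cv2.INTER_CUBIC)
c=np.hstack([a[:,80:480],b]);cv2.imwrite('pics/c4.png',cv2.resize(c,(800,355))[:,:,::-1])
E
```

```text
t 9.05 pos [ 0.4898 -0.0215  0.0671] yaw -1.17 w 0.0487 F [2.7 6.1 0.5]
total shift cm [-0.02 -0.08 -2.29] turn deg -0.02 rows 1 per row [-0.021 -0.084 -2.29 ]
```

View pics/c4.png

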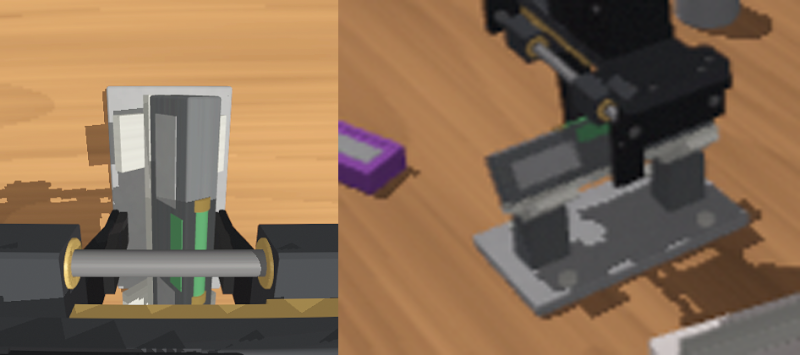

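The composite shows the level's vial edge widening, so it is rolling upright against the +y finger (about 10° so far). I carry on along the same arc.

arm_command(moves=[0,0,-0.2,0,0,-0.1,-0.2,0,0,-0.1,-0.2,0,0,-0.1,-0.2,0,0,0,0,0], fingers=49)

```text
time: 9.57
ee_pos: [0.4898, -0.0247, 0.0753]
eef_rot: [0.01, 1.0, 0.001, 0.001]
ft_force: [0.3, 5.3, 4.3]
width: 0.043
grip_force: 3.2
```

arm_command(moves=[0,-0.1,-0.1,0,0,-0.1,-0.2,0,0,-0.1,-0.1,0,0,0,0,0], fingers=43)

```text
time: 9.9
ee_pos: [0.4894, -0.0283, 0.0789]
eef_rot: [0.01, 1.0, 0.0, 0.0]
ft_force: [0.8, 3.0, 1.9]
width: 0.0376
grip_force: 1.5
```

arm_command(moves=[0,0.1,0,0,0,0.2,0,0,0,0.1,0,0,0,0,0,0], fingers=29)

```text
time: 10.23
ee_pos: [0.489, -0.0241, 0.0783]
eef_rot: [0.01, 1.0, -0.0, -0.0]
ft_force: [0.6, 3.1, 1.4]
width: 0.026
grip_force: 1.0
```

arm_command(moves=[0,0.1,0,0,0,0.1,0,0,0,0,0,0,0,0,0,0], fingers=0, squeeze=15)

```text
time: 10.57
ee_pos: [0.4888, -0.0224, 0.0781]
eef_rot: [0.01, 1.0, -0.0, -0.001]
ft_force: [-0.2, 1.8, -3.6]
width: 0.0199
grip_force: 14.9
```

```bash
python3 - <<'E'
from h import *
go(.49,-.0224,.16,-10.6)
a=save('wrist','w5.png');b=save('side','s5.png')[190:290,190:320]
b=cv2.resize(b,(546,420),interpolation=cv2.INTER_CUBIC)
c=np.hstack([a[:,80:480],b]);cv2.imwrite('pics/c5.png',cv2.resize(c,(800,355))[:,:,::-1])
E
```

```text
t 10.57 pos [ 0.4888 -0.0224  0.0781] yaw -1.20 w 0.0199 F [-0.2  1.8 -3.6]
total shift cm [-0.11 -0.   -8.19] turn deg 9.40 rows 2 per row [-0.056 -0.    -4.095]
```

View pics/c5.png

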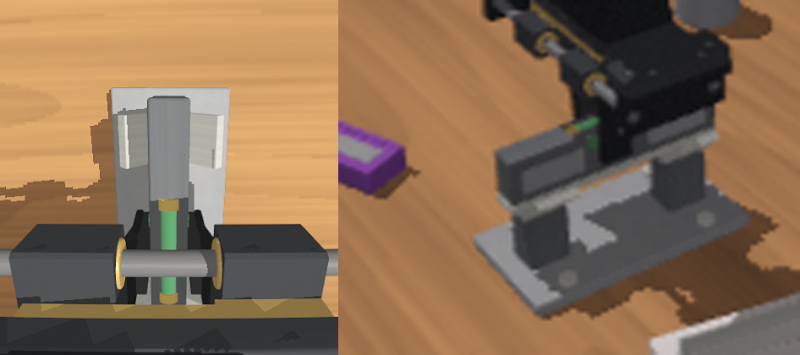

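The level is upright between the pads (width 19.9 mm), with the vial strip on top centred at (168,250). I lift it and go above the rail.

arm_command(moves=[0,0,0,0,0,0,-1,0,0,0,-2,0,0,0,-3,0,0,0,-2,0,0,-1,-1,2.4,0,-2,0,2,0,0,0,5,0,0,0,0], squeeze=30)

```text
time: 11.42
ee_pos: [0.4869, -0.0551, 0.1677]
eef_rot: [0.097, 0.995, -0.0, -0.001]
ft_force: [-0.6, 1.2, -4.3]
width: 0.0199
grip_force: 29.9
```

```bash
python3 -c "
from h import *
go(.5468,-.2237,.15,-10.6)"
```

```text
t 11.42 pos [ 0.4869 -0.0551  0.1677] yaw -11.14 w 0.0199 F [-0.6  1.2 -4.3]
total shift cm [ -9.13 -15.38   1.77] turn deg -0.54 rows 5 per row [-1.827 -3.077  0.355]
```

arm_command(moves=[-1,-1.8,0,-0.5,-1.6,-2.6,0.4,0,-1.6,-2.6,0.4,0,-1.6,-2.6,0.4,0,-1.6,-2.6,0.4,0,-1.2,-2,0.2,0,-0.5,-1.2,0,0,0,0,0,0,0,0,0,0])

```text
time: 12.17
ee_pos: [0.5492, -0.221, 0.1492]
eef_rot: [0.089, 0.996, -0.0, -0.001]
ft_force: [-0.7, -0.3, -3.1]
width: 0.0197
grip_force: 29.9
```

```bash
python3 - <<'E'
from h import *
go(.5468,-.2237,.15,-10.6)
i=r.camera_info('wrist')
print(i['origin'].tolist(),i['attitude'].tolist())
a=save('wrist','w6.png');cv2.imwrite('pics/w6c.png',cv2.resize(a[40:290,130:430],(720,600),interpolation=cv2.INTER_CUBIC)[:,:,::-1])
E
```

```text
t 12.17 pos [ 0.5492 -0.221   0.1492] yaw -10.16 w 0.0197 F [-0.7 -0.3 -3.1]
total shift cm [ 0.18 -0.31 -0.08] turn deg 0.44 rows 1 per row [ 0.184 -0.308 -0.083]
[0.47149365058482434, -0.20676355120912426, 0.31171178460648313] [-0.11193778510387038, -0.0926451980677762, 0.6345531659698045, 0.7590975425455677]
```

View pics/w6c.png

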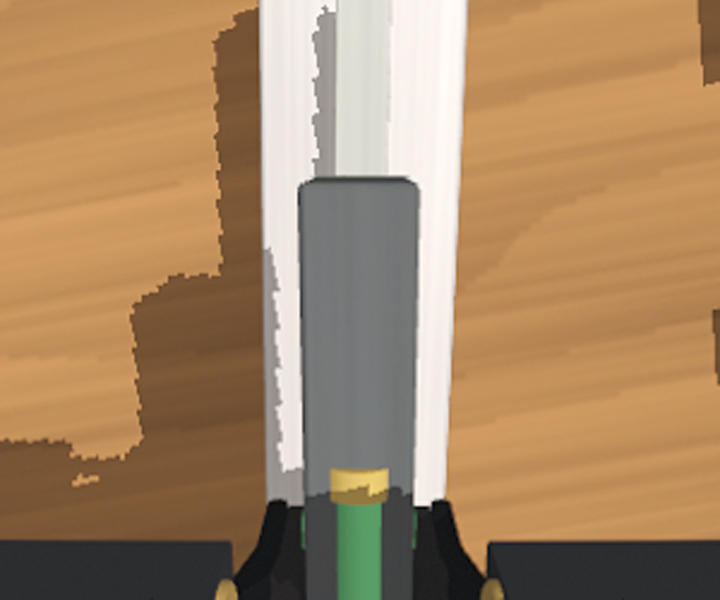

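The crop shows the rail strip from x=337 to 390 at rows 20–170, and the level's top from x=299 to 419 at row 190 and 304 to 413 at row 480.

```bash
python3 - <<'E'
from h import *
i=r.camera_info('wrist');p=lambda u,v,z:at(i,(130+(u+.5)/2.4-.5,40+(v+.5)/2.4-.5),z)[:2]
ex=np.array([np.cos(np.radians(-10.3)),np.sin(np.radians(-10.3))]);ey=np.array([-ex[1],ex[0]])
t=r.read_state()['ee_pos'][:2]
def seg(n,a,b,c,d,z):
    m=[(p(*a,z)+p(*b,z))/2,(p(*c,z)+p(*d,z))/2];w=np.linalg.norm(p(*a,z)-p(*b,z))
    e=m[1]-m[0];yaw=np.degrees(np.arctan2(e[1],e[0]))
    print(n,'width %.4f'%w,'yaw %.2f'%yaw,'lateral rel TCP mm',[round((q-t)@ey*1e3,2) for q in m],'along',[round((q-t)@ex*1e3,1) for q in m])
seg('rail',(337,20),(391,20),(336.5,170),(388,170),.065)
seg('beam',(260,10),(467,10),(270,500),(445,500),.05)
seg('level',(299,190),(419,190),(304,480),(413,480),.171)
go(.5468,-.2237,.15,-10.6)
E
```

```text
rail width 0.0146 yaw -10.78 lateral rel TCP mm [np.float64(0.99), np.float64(0.66)] along [np.float64(-114.4), np.float64(-75.1)]
beam width 0.0591 yaw -10.82 lateral rel TCP mm [np.float64(0.91), np.float64(-0.48)] along [np.float64(-119.3), np.float64(31.6)]
level width 0.0194 yaw -10.25 lateral rel TCP mm [np.float64(-0.2), np.float64(-0.15)] along [np.float64(-73.7), np.float64(-23.4)]
t 12.22 pos [ 0.5495 -0.2197  0.1494] yaw -10.07 w 0.0197 F [-0.1  0.3 -4.1]
total shift cm [ 0.2  -0.44 -0.05] turn deg 0.53 rows 1 per row [ 0.196 -0.437 -0.055]
```

arm_command(moves=[0.3,-0.1,1,0.6,0.2,0,1.5,0,0,0,1.5,0,0,0,1,0,0,0,0.5,0,0,0,0,0,0,0,0,0])

```text
time: 12.8
ee_pos: [0.5453, -0.2197, 0.0957]
eef_rot: [0.093, 0.996, 0.0, 0.0]
ft_force: [-0.4, -0.4, -3.4]
width: 0.0199
grip_force: 29.9
```

```bash
python3 - <<'E'
from h import *
go(.5468,-.2217,.083,-10.8)
i=r.camera_info('wrist')
a=save('wrist','w7.png')[60:280,150:410];b=save('top','t7.png')[150:280,330:430]
c=np.hstack([cv2.resize(a,(480,406),interpolation=cv2.INTER_CUBIC),cv2.resize(b,(312,406),interpolation=cv2.INTER_CUBIC)]);cv2.imwrite('pics/c7.png',c[:,:,::-1])
E
```

```text
t 12.80 pos [ 0.5453 -0.2197  0.0957] yaw -10.68 w 0.0199 F [-0.4 -0.4 -3.4]
total shift cm [-0.19 -0.17  1.27] turn deg 0.12 rows 1 per row [-0.186 -0.166  1.267]
```

View pics/c7.png

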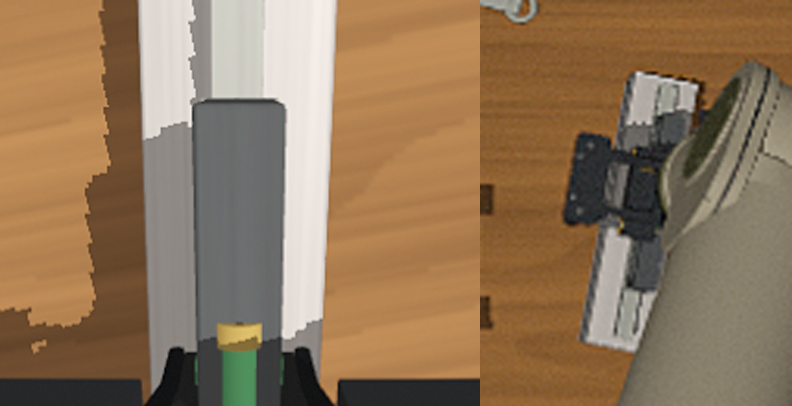

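Left panel: the rail strip is x 212–264 above the level, and the level's top is x 192–286 at row 115 and 198–281 at row 340. Right panel (top camera): the level's ends are near (640,290) and (674,112), the rail's near (628,338) and (668,85).

```bash
python3 - <<'E'
from h import *
i=r.camera_info('wrist');k=480/260;p=lambda u,v,z:at(i,(150+(u+.5)/k-.5,60+(v+.5)/k-.5),z)[:2]
ex=np.array([np.cos(np.radians(-10.7)),np.sin(np.radians(-10.7))]);ey=np.array([-ex[1],ex[0]])
t=r.read_state()['ee_pos'][:2]
def seg(n,a,b,c,d,z):
    m=[(p(*a,z)+p(*b,z))/2,(p(*c,z)+p(*d,z))/2];w=np.linalg.norm(p(*a,z)-p(*b,z))
    e=m[1]-m[0]
    print(n,'width %.4f'%w,'yaw %.2f'%np.degrees(np.arctan2(e[1],e[0])),'lat',[round(float((q-t)@ey*1e3),2) for q in m],'along',[round(float((q-t)@ex*1e3),1) for q in m])
seg('rail',(212,10),(265,10),(211,98),(263.5,98),.065)
seg('beam',(138,5),(337,5),(152,370),(322,370),.05)
seg('level',(192,115),(286,115),(198,340),(281,340),.1175)
print('level end along',(p(239,99,.1175)-t)@ex)
i=r.camera_info('top');k=3.12
p=lambda u,v,z:at(i,(330+(u-480+.5)/k-.5,150+(v+.5)/k-.5),z)[:2]
for n,u,v,z in (('rail near',628,338,.065),('rail far',668,85,.065),('lev near',640,290,.1175),('lev far',674,112,.1175)):
    q=p(u,v,z);print(n,((q-t)@ex*1e3).round(1),((q-t)@ey*1e3).round(1))
E
```

```text
rail width 0.0147 yaw -11.64 lat [-0.09, -0.48] along [-98.5, -74.7]
beam width 0.0596 yaw -10.88 lat [-0.41, -0.79] along [-101.4, 17.8]
level width 0.0199 yaw -10.63 lat [0.07, 0.13] along [-72.5, -21.4]
level end along -0.07579725333174539
rail near -117.6 -5.8
rail far 121.0 -2.1
lev near -75.5 2.4
lev far 86.2 -0.4
```

arm_command(moves=[0.2,-0.1,0.3,0.2,0.1,0,0.3,0,0,0,0.2,0,0,0,0.1,0,0,0,0.1,0,0,0,0,0,0,0,0,0])

```text
time: 13.48
ee_pos: [0.5421, -0.2203, 0.0855]
eef_rot: [0.095, 0.995, 0.0, -0.0]
ft_force: [0.0, 0.1, -3.7]
width: 0.0197
grip_force: 29.9
```

arm_command(moves=[0,0,0.1,0,0,0,0.05,0,0,0,0.05,0,0,0,0,0])

```text
time: 13.82
ee_pos: [0.542, -0.2203, 0.0834]
eef_rot: [0.095, 0.995, 0.0, -0.0]
ft_force: [0.3, -0.4, -4.4]
width: 0.02
grip_force: 29.9
```

arm_command(moves=[0,0,0.05,0,0,0,0.05,0,0,0,0,0,0,0,0,0])

```text
time: 14.15
ee_pos: [0.5421, -0.2203, 0.0825]
eef_rot: [0.095, 0.995, 0.0, 0.0]
ft_force: [-0.7, -0.3, -3.2]
width: 0.0197
grip_force: 29.9
```

```bash
python3 -c "
from h import *
go(.542,-.2203,.08,-10.8)"
```

```text
t 14.15 pos [ 0.5421 -0.2203  0.0825] yaw -10.90 w 0.0197 F [-0.7 -0.3 -3.2]
total shift cm [0.01 0.   0.25] turn deg -0.10 rows 1 per row [0.009 0.002 0.253]
```

arm_command(moves=[0,0,0.05,0,0,0,0.05,0,0,0,0,0,0,0,0,0])

```text
time: 14.48
ee_pos: [0.5421, -0.2203, 0.0825]
eef_rot: [0.095, 0.995, 0.0, 0.0]
ft_force: [-5.2, 1.9, 8.2]
width: 0.0201
grip_force: 29.9
```

Contact is made (about 12 N). I relax the grip so the level can seat, then open gently.

arm_command(moves=[0,0,-0.03,0,0,0,0,0,0,0,0,0], squeeze=3)

```text
time: 14.73
ee_pos: [0.5423, -0.2203, 0.0822]
eef_rot: [0.095, 0.995, 0.0, 0.0]
ft_force: [-1.7, 1.9, 4.4]
width: 0.0199
grip_force: 3.0
```

arm_command(moves=[0,0,0,0,0,0,0,0,0,0,0,0], fingers=29)

```text
time: 14.98
ee_pos: [0.5421, -0.2205, 0.0817]
eef_rot: [0.095, 0.995, -0.0, 0.0]
ft_force: [0.0, 0.7, -0.5]
width: 0.0245
grip_force: 0.0
```

```bash
python3 - <<'E'
from h import *
go(.542,-.2203,.08,-10.8)
i=r.camera_info('wrist')
a=save('wrist','w8.png')[60:280,150:410];b=save('side','s8.png')[230:330,260:410]
c=np.hstack([cv2.resize(a,(400,338),interpolation=cv2.INTER_CUBIC),cv2.resize(b,(400,338),interpolation=cv2.INTER_CUBIC)]);cv2.imwrite('pics/c8.png',c[:,:,::-1])
E
```

```text
t 14.98 pos [ 0.5421 -0.2205  0.0817] yaw -10.90 w 0.0245 F [ 0.   0.7 -0.5]
total shift cm [0.02 0.02 0.17] turn deg -0.10 rows 1 per row [0.017 0.021 0.172]
```

View pics/c8.png

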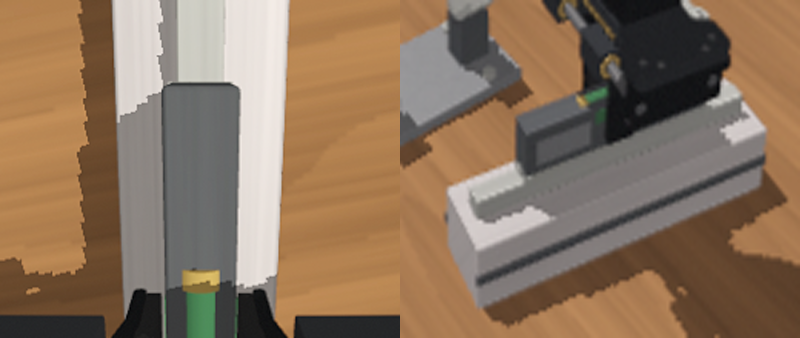

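The level stands free at width 24.5 mm, seated on the rail (left panel: rail x 178–224, level top x 162–240). I made an error here: that was my 11th picture, one over the limit of 10, so I will view no more and use numbers only.

```bash
python3 - <<'E'
from h import *
i=r.camera_info('wrist');k=400/260;p=lambda u,v,z:at(i,(150+(u+.5)/k-.5,60+(v+.5)/k-.5),z)[:2]
ex=np.array([np.cos(np.radians(-10.8)),np.sin(np.radians(-10.8))]);ey=np.array([-ex[1],ex[0]]);t=r.read_state()['ee_pos'][:2]
for n,a,b,z in (('rail',(178,20),(225,20),.065),('rail',(177.5,80),(223.5,80),.065),('beam',(113,10),(289,10),.05),('beam',(124,270),(276,270),.05),('lev',(162.5,100),(239.5,100),.105),('lev',(163.5,300),(238,300),.105)):
    m=(p(*a,z)+p(*b,z))/2;print(n,((m-t)@ey*1e3).round(2),((m-t)@ex*1e3).round(1))
E
```

```text
rail 0.97 -93.6
rail 0.62 -75.5
beam 0.86 -98.0
beam 0.29 -5.0
lev 0.67 -71.5
lev 0.49 -17.1
```

Centred to within about 0.5 mm and in line, so I release and withdraw straight up.

arm_command(moves=[0,0,0,0,0,0,0,0,0,0,0,0,0,0,0,0,0,0,-1,0,0,0,-2,0,0,0,-3,0,0,0,-4,0,0,0,-2,0,0,0,0,0,0,0,0,0], fingers=65)

```text
time: 16.0
ee_pos: [0.5427, -0.2206, 0.2037]
eef_rot: [0.095, 0.995, -0.0, 0.002]
ft_force: [0.0, 0.9, -1.2]
width: 0.0565
grip_force: 0.0
```

```bash
python3 - <<'E'
from h import *
go(.542,-.2203,.2,-10.8)
# vial strip (green) position seen by side camera vs expectation for the standing level
im=cv2.cvtColor(r.camera('side'),cv2.COLOR_RGB2HSV)[230:330,260:410]
m=cv2.inRange(im,(45,80,50),(80,255,255));v,u=np.nonzero(m);print('green',len(u),u.mean()+260,v.mean()+230)
i=r.camera_info('side');print('expected vial',proj(i,[.5435,-.2203,.106]),'window',proj(i,[.5415,-.230,.088]))
E
```

```text
t 16.00 pos [ 0.5427 -0.2206  0.2037] yaw -10.90 w 0.0565 F [ 0.   0.9 -1.2]
total shift cm [0.08 0.02 0.37] turn deg -0.10 rows 1 per row [0.078 0.02  0.374]
green 103 341.19417475728153 258.81553398058253
expected vial (np.float64(337.7323069677744), np.float64(255.53789246555147)) window (np.float64(339.6512941487988), np.float64(265.1309169700043))
```

The green vial sits where it should for a standing level, the forces read free and the gripper is clear, so I hand it in.

```bash
python3 -c "
from bench import r
print(r.close_job())"
```

```text
the job is handed in; nothing more can be done
None
```

The level stands upright on its sole, vial edge up, within about 0.5 mm of centre across the rail, in line with it and about midway along; released and handed in at about 16 s, though I viewed 11 pictures, one over the limit of 10.

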